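# Clear the bench: bottles, pens and strip to their trays

## Robot

A 7-joint arm with a two-finger parallel gripper is mounted at the origin on a cart in front of the work surface, level with it; the furniture and walls round the work are solid. World frame = base frame: x ahead of the robot, y to its left, z up, the work surface at z = 0. Lengths are in mm, angles in rad, forces in N, time in s.
With the tool pointing down it reaches from about 425 to 875 mm from the base axis. Payload 4.7 kg.
Tool frame: the origin (TCP) lies on the centre line of the jaws, within the pads' length; the fingertips stand 14 mm ahead of it and the grasp point (between the pads) lies 5 mm behind it (ctrl.tip_extent is the distance from the TCP to the fingertips, in mm); z points along the fingers, y is the direction in which the jaws open and shut (so a half turn about z gives the same grasp; the last joint's range is limited). The gripper opens to 87 mm and grips with 3 to 60 N. Pads are 19 mm wide; open, the fingers measure 117 mm over their backs; the gripper's body (75 mm by 190 mm) begins 51 mm behind the grasp point.
Start: joints at [-1.304, 0.321, -0.07, 1.45, 0.023, 1.371, -0.057], TCP at [162.601, 629.353, 236.587] pointing down, gripper open.
Joint ranges: [-2.86, 2.86], [-0.3, 2.09], [-1.38, 1.24], [0.06, 2.45], [-1.56, 4.7], [0.09, 2.05], [-2.69, 2.69]. Speed limits (rad/s): [2.57, 2.57, 3.14, 3.14, 3.14, 3.14, 3.14].

## Interface

Orientations are given as a rotation vector (axis times angle).
In Python, from cell import ctrl gives the robot as it stands.
- The arm moves only by the tool jog_arm, never from a script. Its argument "series" is one flat list of numbers, 7 for each row, row after row: the opening, from 0 (shut) to 1 (fully open), then the shift along the tool's x, y, z in units of 0.15 m (1.0 is 0.15 m), then the turn, a rotation vector about the tool's x, y, z in units of 4 degrees (1.0 is 4 degrees). A call has 1 to 10 rows; each row shifts and turns the commanded pose from where the row before left it, along the tool's axes as they then stand; what a row does not reach is not made up. A row lasts 1/8 s, in which the tool goes at most 62.5 mm and 10.7 degrees, less where a joint would pass 70% of its speed; a pose out of reach is approached as far as the arm can. A call with a number of a shift or a turn outside -1 to 1 is refused whole. A call with a gripper value outside its range is refused whole. The fingers move at their own pace and stop on an object; "force" is the grip in N (left out, the last holds). Time passes only in rows, so rows that do not move let the fingers close. It gives the time, the measured TCP pose, the force and the opening at its end, in the units of the state.
- ctrl.sense(): the state, without advancing time (a new reading comes with each control period).
- ctrl.read_camera(name): name is "scene" or "top"; returns (picture, depth): 420x560x3 uint8, red, green, blue; 420x560 float32, mm along the optical axis (not along the pixel's ray), 0 where there is no reading.
- ctrl.get_calibration(name): a dict with "fx", "fy", "cx", "cy" (pixels), "pose" (4x4, takes a point from camera to world coordinates). Camera axes: x right, y down, z forward; pixel columns grow to the right and rows downward; lengths in mm; the calibration is good to about 2 mm. A picture is of the moment at which its call begins. get_calibration takes no time and is no camera call.
- ctrl.finish_job(): hands the job in, once; it reports no verdict.
The state is a dict: "time": time; "joint_pos": joint angles; "qvel": joint speeds; "joint_efforts": joint torques, N m; "tool_pos": TCP position; "orientation": TCP orientation; "wrist_force": force on the tool from outside, world axes, zero at the start; "ft_torque": the same for the moment, N m; "finger_gap": finger opening in mm.
Only numpy, scipy, OpenCV 4.12 (cv2) and the standard library are available. Lean on these libraries where they do the work, as an engineer would, in place of code of your own. Each camera call takes 0.05 s, during which the arm holds its last target. There are 200 camera calls.

## Task

Sort the mixed handful on the bench: stand the brown vial and the red-capped bottle upright in the white two-bay caddy, one in each bay, lay the blue pen and the black marker flat in the cork-lined grey pen tray, and lay the orange strip flat in the pink tray. Set the bottles down gently, never tipping or dropping them, and leave the petri dish and the blue tube rack where they are.

Things in the scene. Friction and masses are not known exactly. Their poses are not given: they have to be found in the camera images.
- vial_brown: Brown glass vial with a black screw cap, standing: body 34 mm across and 68 mm high, cap 26 mm across, 80 mm high in all. It stands alone in the middle of the bench (not among the bottles at the back or far right). Loose. Origin at the centre of its underside, z up along its axis.
- bottle_redcap: Small white bottle with a red screw cap, standing: body 35 mm across and 60 mm high, cap 28 mm across, 74 mm high in all. It stands alone in the middle of the bench (not among those at the back or far right). Loose. Origin at the centre of its underside, z up along its axis.
- pen_blue: Blue pen lying down, 144 mm long (along its y axis), 11 mm wide, 13 mm high. Loose, may roll. Origin at the middle of its length, on its underside as it lies at the start.
- marker: Black lab marker lying down, 137 mm long (along its y axis), 14 mm wide, 15 mm high. Loose, may roll. Origin at the middle of its length, on its underside as it lies at the start.
- strip: Orange tube strip lying flat, 75 mm long (along its y axis), 14 mm wide (x), 9 mm high. Loose. Origin at the centre of its underside.
- bottle_caddy: White bottle caddy with two square bays side by side along its y axis, 72 x 148 mm outside, fixed to the bench. Outer walls 28 mm high and 4 mm thick, divider between the bays (at y = 0) 22 mm high and 4 mm thick. Each bay is 64 mm (x) by 68 mm (y) inside with a dark rubber floor 6 mm above the bench and a grey disc in its middle; the bay centres lie at y = +36 mm and y = -36 mm. Origin at the centre of its underside, z up.
- pen_tray: Shallow grey tray with a cork floor, 140 mm (x) by 200 mm (y) outside, walls 4 mm thick and 24 mm high (the rolled rims along the long sides 26 mm), floor 6 mm above the bench, no divider. Fixed to the bench. Pens fit lengthwise along its y axis, side by side. Origin at the centre of its underside, z up.
- pink_tray: Pale pink tray, 125 mm (x) by 185 mm (y) outside, 34 mm high with sloping walls; floor 4 mm above the bench, flat over about 90 mm (x) by 140 mm (y). Fixed to the bench. Origin at the centre of its underside, z up.
- petri_dish: Closed cream petri dish, 90 mm across, 16 mm high, the nearer of two such dishes, right of the work. Loose bystander, to be left alone. Origin at the centre of its underside.
- tube_rack: Blue tube rack with small tubes, 74 x 224 mm (long along its y axis), 47 mm high, behind the work. Loose bystander, to be left alone. Origin at the centre of its underside.
There are look-alikes about, which are no part of the job. Several things look just like the vial_brown: the one meant starts farthest to the robot's left.

How it is judged (in metres and radians):
At the end, for the whole second after the job is handed in: Vial and bottle stand upright (within 7 deg) on the caddy floor, one in each bay, within 18 mm of the bay centre in x and y; blue pen and marker lie level (6 deg) on the pen tray floor; strip lies level (8 deg) on the pink tray floor; all released, at rest (x of vial_brown in the frame of bottle_caddy between -0.018 and 0.018 m and z of vial_brown in the frame of bottle_caddy between 0 and 0.011 m and angle between each of vial_brown, bottle_redcap's own z axis and vertical below 0.12 rad and linear speed of each of vial_brown, bottle_redcap, pen_blue, marker, strip below 0.02 m/s and contact force between the fingers and vial_brown below 0.1 N and x of bottle_redcap in the frame of bottle_caddy between -0.018 and 0.018 m and z of bottle_redcap in the frame of bottle_caddy between 0 and 0.011 m and contact force between the fingers and bottle_redcap below 0.1 N and ((y of vial_brown in the frame of bottle_caddy between 0.018 and 0.054 m and y of bottle_redcap in the frame of bottle_caddy between -0.054 and -0.018 m) or (y of vial_brown in the frame of bottle_caddy between -0.054 and -0.018 m and y of bottle_redcap in the frame of bottle_caddy between 0.018 and 0.054 m)) and x of pen_blue in the frame of pen_tray between -0.068 and 0.068 m and y of pen_blue in the frame of pen_tray between -0.06 and 0.06 m and z of pen_blue in the frame of pen_tray between 0 and 0.0225 m and angle between pen_blue's own y axis and vertical between 1.47 and 1.67 rad and contact force between the fingers and pen_blue below 0.1 N and x of marker in the frame of pen_tray between -0.068 and 0.068 m and y of marker in the frame of pen_tray between -0.06 and 0.06 m and z of marker in the frame of pen_tray between 0 and 0.0225 m and angle between marker's own y axis and vertical between 1.47 and 1.67 rad and contact force between the fingers and marker below 0.1 N and x of strip in the frame of pink_tray between -0.05 and 0.05 m and y of strip in the frame of pink_tray between -0.07 and 0.07 m and z of strip in the frame of pink_tray between 0 and 0.016 m and angle between strip's own y axis and vertical between 1.42 and 1.72 rad and contact force between the fingers and strip below 0.1 N); the robot touches nothing.
It fails at once if the vial or the bottle is tipped by more than 40 degrees (angle between any of vial_brown, bottle_redcap's own z axis and vertical above 0.7 rad).
It fails at once if the vial or the bottle is dropped (falls free faster than 0.6 m/s, while more than 3 cm up) ((linear speed of vial_brown above 0.6 m/s and height (world z) of vial_brown above 0.03 m and contact force between the fingers and vial_brown below 0.05 N) or (linear speed of bottle_redcap above 0.6 m/s and height (world z) of bottle_redcap above 0.03 m and contact force between the fingers and bottle_redcap below 0.05 N)).
It fails at once if the petri dish or the tube rack is moved by more than 25 mm (distance of any of petri_dish, tube_rack from where it was at the start of the episode above 0.025 m).
It also fails if it takes over 128 s, if anything falls off the work surface, if the arm or the gripper's body presses on something with over 40 N, if the wrist force passes 120 N, or if a joint passes its speed limit or range.

## Working session

There is one attempt and no reset: what is moved stays moved. The work goes in short steps, Python scripts to look and compute and a tool call to move; the robot and the scene stay as the last step left them, time stands still between calls to the robot, and variables do not carry over. Pictures are saved under pics/ and viewed, about 12 in all and at most 16, crops included, and the job is handed in when it is done.

Besides the shell and the picture viewer there is one more tool, called after "Request:" in YAML: its name, and indented under it one key for each argument. jog_arm: Moves the arm, as the interface text tells. Its arguments: {"type":"object","properties":{"series":{"type":"array"},"force":{"type":"number"}},"required":["series"]}

```bash
mkdir -p pics
cat > h.py <<'E'
from cell import ctrl
import numpy as np, cv2
from scipy.spatial.transform import Rotation as R
def grab(n):
    p,d=ctrl.read_camera(n); return p,d,ctrl.get_calibration(n)
def cloud(d,c):
    v,u=np.mgrid[:d.shape[0],:d.shape[1]]
    P=np.stack([(u-c['cx'])*d/c['fx'],(v-c['cy'])*d/c['fy'],d],-1)
    T=np.array(c['pose']); W=P@T[:3,:3].T+T[:3,3]; W[d==0]=np.nan; return W
def save(n,p): cv2.imwrite('pics/'+n,p[...,::-1])
E
python3 - <<'E'
from h import *
s=ctrl.sense(); print(s['time'],s['tool_pos'],s['orientation'],s['finger_gap'])
for n in('scene','top'):
    p,d,c=grab(n); save(n+'0.png',p); np.savez(n+'0.npz',p=p,d=d,W=cloud(d,c)); print(n,c['fx'],np.round(c['pose'],3).tolist())
E
```

```text
0.0 [162.49576643 628.84091418 235.47694361] [-3.95943475e-01 -3.11640676e+00  2.86912191e-03] 87.35022965365218
scene 503.70880982111424 [[-0.702, -0.34, 0.626, -432.979], [-0.712, 0.327, -0.621, 1044.915], [0.007, -0.882, -0.472, 815.372], [0.0, 0.0, 0.0, 1.0]]
top 442.2602855936858 [[-0.004, -0.982, 0.19, 423.482], [-1.0, 0.005, 0.003, -18.455], [-0.004, -0.19, -0.982, 1123.644], [0.0, 0.0, 0.0, 1.0]]
```

View pics/top0.png

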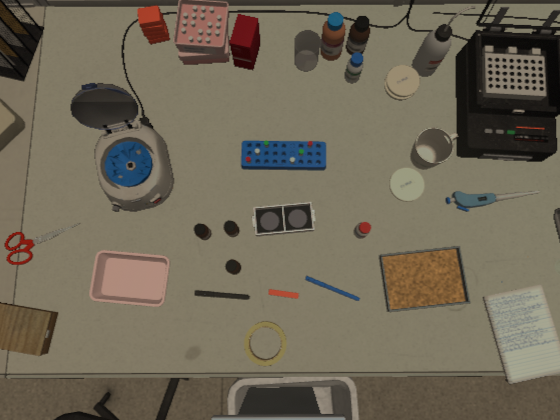

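View pics/scene0.png

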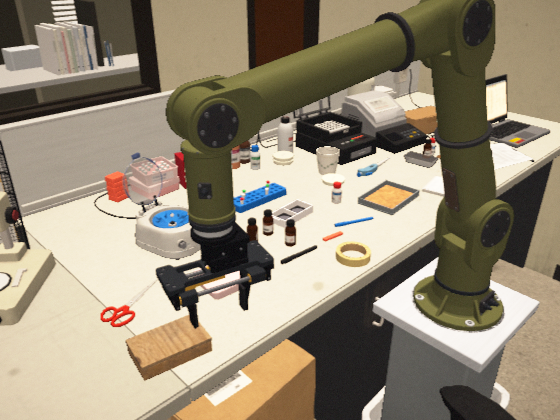

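Top view: three look-alike vials have caps at (202,231), (231,228) and (233,267). The leftmost, at (202,231), has the largest y and so is the one meant. Red cap is at (365,229), caddy (284,219), pen tray (424,279), pink tray (130,278), marker (222,295), strip (284,294), pen (332,288), petri dish (407,184), rack (284,155).

```bash
cat > meas.py <<'E'
from h import *
def blob(p,W,box,mask,zr=(-5,200)):
    x0,y0,x1,y1=box; m=np.zeros(p.shape[:2],bool); m[y0:y1,x0:x1]=mask[y0:y1,x0:x1]
    m&=(W[...,2]>zr[0])&(W[...,2]<zr[1]); Q=W[m]
    r=cv2.minAreaRect(Q[:,:2].astype(np.float32)); b=cv2.boxPoints(r)
    e=[b[1]-b[0],b[2]-b[1]]; l=max(e,key=np.linalg.norm); a=np.degrees(np.arctan2(l[1],l[0]))
    return len(Q),np.round(r[0],1),np.round(sorted(r[1]),1),'longaxis deg %.1f'%(a%180),'z %.1f..%.1f med %.1f'%(Q[:,2].min(),Q[:,2].max(),np.median(Q[:,2]))
E
python3 - <<'E'
from meas import *
f=np.load('top0.npz'); p,W=f['p'],f['W']; z=W[...,2]
B={'vialL':(188,215,217,246),'vialR':(218,214,246,243),'vialF':(218,254,248,282),'red':(350,215,380,245)}
print('bench',np.nanmedian(z[300:330,100:200]),np.nanmedian(z[310:340,400:460]))
for k,b in B.items(): 
    print(k,blob(p,W,b,z>64)); print('   body',blob(p,W,b,z>25))
g=p.astype(int); r_,g_,b_=g[...,0],g[...,1],g[...,2]
print('marker',blob(p,W,(188,280,256,308),g.sum(-1)<150))
print('pen',blob(p,W,(298,270,366,305),(b_>r_+40)))
print('strip',blob(p,W,(260,282,305,306),(r_>b_+70)))
print('caddy',blob(p,W,(245,198,322,240),z>20))
print('tray',blob(p,W,(374,240,474,316),z>18))
print('pink',blob(p,W,(84,245,175,310),z>26))
print('petri',blob(p,W,(385,165,430,205),z>10)); print('rack',blob(p,W,(235,135,332,172),z>30))
print('tape',blob(p,W,(240,318,292,370),z>8))
for n,(u,v) in dict(cad1=(270,221),cad2=(298,217),tray=(424,280),pink=(130,277)).items(): print(n,W[v,u])
im=cv2.resize(p[190:320,180:390],None,fx=3.7,fy=3.7,interpolation=cv2.INTER_CUBIC); save('crop.png',im)
E
```

```text
bench 0.7298179210229137 -0.05813912361259099
vialL (103, array([589.6, 186.7]), array([23.6, 24.6]), 'longaxis deg 41.8', 'z 65.7..84.0 med 80.8')
   body (192, array([588. , 185.1]), array([29.3, 32.8]), 'longaxis deg 129.9', 'z 26.4..84.0 med 70.9')
vialR (98, array([595.7, 114.6]), array([23.6, 24. ]), 'longaxis deg 89.1', 'z 64.3..85.4 med 80.5')
   body (178, array([594.1, 113.9]), array([29.1, 33.1]), 'longaxis deg 123.9', 'z 25.3..85.4 med 75.2')
vialF (99, array([501.2, 109.7]), array([24.8, 25.1]), 'longaxis deg 47.1', 'z 65.1..86.5 med 80.6')
   body (171, array([501. , 107.7]), array([28.8, 32.9]), 'longaxis deg 159.6', 'z 25.9..86.5 med 78.2')
red (113, array([ 591.9, -210.4]), array([25.2, 26.6]), 'longaxis deg 133.9', 'z 64.0..78.7 med 74.6')
   body (195, array([ 589.9, -209.2]), array([31.1, 33.3]), 'longaxis deg 44.0', 'z 25.6..78.7 med 71.9')
marker (238, array([435.2, 137.9]), array([ 11.6, 132.9]), 'longaxis deg 85.5', 'z 7.3..19.9 med 12.3')
pen (190, array([ 450.3, -135.6]), array([  9.1, 138.6]), 'longaxis deg 67.9', 'z 2.9..16.4 med 10.3')
strip (164, array([
[... 193 characters left out ...]
63, array([ 472.2, -361.7]), array([141.1, 202.4]), 'longaxis deg 95.8', 'z 18.1..30.5 med 24.2')
pink (897, array([475.9, 362. ]), array([124.7, 187. ]), 'longaxis deg 84.6', 'z 26.1..42.4 med 33.8')
petri (988, array([ 719.6, -334.8]), array([ 89.5, 101.7]), 'longaxis deg 164.4', 'z 10.2..70.3 med 16.1')
rack (278, array([792.7, -17.2]), array([ 68.2, 214.6]), 'longaxis deg 89.7', 'z 30.0..51.9 med 34.6')
tape (711, array([319.6,  30.2]), array([100.3, 100.9]), 'longaxis deg 134.3', 'z 8.2..31.0 med 24.6')
cad1 [619.5069236   18.27979726   8.85909271]
cad2 [630.02445495 -53.55938687   6.31871461]
tray [ 468.47012453 -366.52482059    6.01296981]
pink [479.22342068 369.47043849   5.57902007]
```

View pics/crop.png

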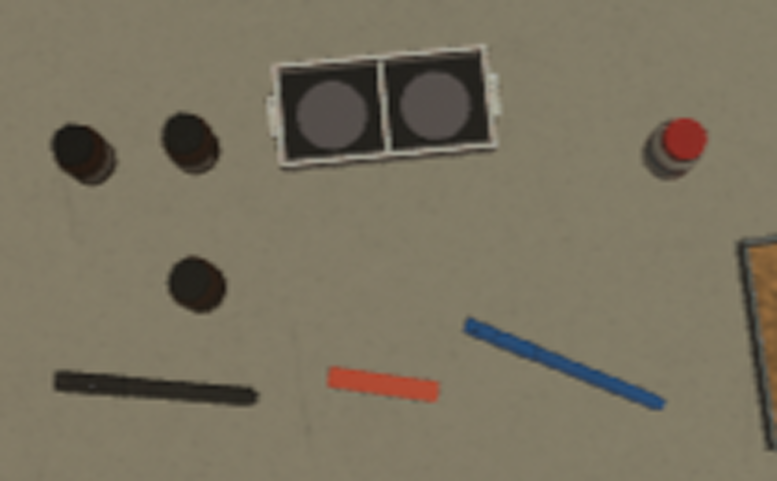

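The enlarged crop shows the vials at crop pixels (80,150), (190,140) and (197,283). The leftmost, at (80,150), is the one meant: y = 186, against 114 and 109 for the others.

```bash
cat > plan.py <<'E'
from h import *
import sys
# usage: plan.py x y z jawdeg nrows -> equal world steps, in each row's starting tool frame
x,y,z,j,n=map(float,sys.argv[1:6]); n=int(n)
s=ctrl.sense(); p=np.array(s['tool_pos']); r=R.from_rotvec(s['orientation'])
t=np.radians(j); Y=[np.cos(t),np.sin(t),0]; X=[-np.sin(t),np.cos(t),0]
G=R.from_matrix(np.array([X,Y,[0,0,-1]]).T); tot=(r.inv()*G).as_rotvec(); st=tot/n
print('tot deg',np.degrees(tot).round(1),'per row units',(np.degrees(st)/4).round(3))
for i in range(n):
    print((r.inv().apply((np.array([x,y,z])-p)/n)/150).round(3).tolist()); r=r*R.from_rotvec(st)
E
python3 plan.py 588 186 170 0 20
python3 - <<'E'
from h import *
p,d,c=grab('scene'); W=cloud(d,c)
# second-view height/pose check
for n,(x,y),zm in (('vialL',(589,186),66),('red',(591,-210),64)):
    m=(np.hypot(W[...,0]-x,W[...,1]-y)<25)&(W[...,2]>20); Q=W[m]; T=Q[Q[:,2]>zm]
    print(n,len(Q),len(T), 'xy mid',(np.nanpercentile(Q,2,0)+np.nanpercentile(Q,98,0)).round(1)/2,'top z',np.nanpercentile(Q[:,2],95) if len(Q) else 0)
for n,(x,y),rr in (('marker',(435,138),12),('pen',(450,-136),10),('strip',(437,-15),12),('caddy floor',(620,20),20),('tray floor',(472,-362),40),('pink',(476,362),30)):
    Q=W[np.hypot(W[...,0]-x,W[...,1]-y)<rr]; print(n,len(Q),np.nanpercentile(Q[:,2],[5,50,95]).round(1) if len(Q) else '')
E
```

```text
tot deg [-0.1  0.1 75.5] per row units [-0.001  0.001  0.944]
[-0.174, -0.107, 0.022]
[-0.181, -0.096, 0.022]
[-0.187, -0.084, 0.022]
[-0.192, -0.071, 0.022]
[-0.196, -0.058, 0.022]
[-0.2, -0.045, 0.022]
[-0.202, -0.032, 0.022]
[-0.204, -0.019, 0.022]
[-0.205, -0.005, 0.022]
[-0.205, 0.008, 0.022]
[-0.204, 0.022, 0.022]
[-0.202, 0.035, 0.022]
[-0.199, 0.048, 0.022]
[-0.195, 0.061, 0.022]
[-0.191, 0.074, 0.022]
[-0.186, 0.086, 0.022]
[-0.179, 0.098, 0.022]
[-0.173, 0.11, 0.022]
[-0.165, 0.121, 0.022]
[-0.157, 0.132, 0.022]
vialL 209 62 xy mid [588.5  191.25  51.8 ] top z 80.80016016421033
red 151 41 xy mid [ 591.9 -202.8   49.1] top z 75.24613724515183
marker 148 [-574.8 -478.5   12.2]
pen 21 [-2.2  4.4 11.4]
strip 32 [-2.1  6.2 10.6]
caddy floor 27 [-349.7    6.4    9.4]
tray floor 175 [2.6 5.4 8.9]
pink 334 [-467.  -461.2    3.6]
```

Request:
jog_arm:
  series: [1,-0.174,-0.107,0.022,0,0,0.944,1,-0.181,-0.096,0.022,0,0,0.944,1,-0.187,-0.084,0.022,0,0,0.944,1,-0.192,-0.071,0.022,0,0,0.944,1,-0.196,-0.058,0.022,0,0,0.944,1,-0.2,-0.045,0.022,0,0,0.944,1,-0.202,-0.032,0.022,0,0,0.944,1,-0.204,-0.019,0.022,0,0,0.944,1,-0.205,-0.005,0.022,0,0,0.944,1,-0.205,0.008,0.022,0,0,0.944]
  force: 25

```text
time: 1.4
tool_pos: [376.9, 406.4, 203.4]
orientation: [1.389, 2.818, 0.0]
wrist_force: [-0.1, 0.3, -0.9]
finger_gap: 86.7
```

Request:
jog_arm:
  series: [1,-0.204,0.022,0.022,0,0,0.944,1,-0.202,0.035,0.022,0,0,0.944,1,-0.199,0.048,0.022,0,0,0.944,1,-0.195,0.061,0.022,0,0,0.944,1,-0.191,0.074,0.022,0,0,0.944,1,-0.186,0.086,0.022,0,0,0.944,1,-0.179,0.098,0.022,0,0,0.944,1,-0.173,0.11,0.022,0,0,0.944,1,-0.165,0.121,0.022,0,0,0.944,1,-0.157,0.132,0.022,0,0,0.944]

```text
time: 2.65
tool_pos: [589.4, 184.8, 170.3]
orientation: [2.226, 2.217, 0.0]
wrist_force: [0.3, 0.4, 0.5]
finger_gap: 87.0
```

Request:
jog_arm:
  series: [1,0.01,0,0.25,0,0,0,1,0,0,0.25,0,0,0,1,0,0,0.2,0,0,0,1,0,0,0.127,0,0,0,0.3,0,0,0,0,0,0,0.3,0,0,0,0,0,0,0.3,0,0,0,0,0,0,0.3,0,0,0,0,0,0,0.3,0,0,0,0,0,0,0.3,0,0,0,0,0,0]
  force: 25

```text
time: 3.9
tool_pos: [588.3, 187.8, 46.8]
orientation: [2.221, 2.221, 0.001]
wrist_force: [0.3, 0.1, 0.2]
finger_gap: 35.1
```

Request:
jog_arm:
  series: [0,0,0,0,0,0,0,0,0,0,0,0,0,0,0,0,0,0,0,0,0,0,0,0,-0.05,0,0,0,0,0,0,-0.1,0,0,0,0,0,0,-0.15,0,0,0,0,0,0,-0.2,0,0,0,0,0,0,-0.1,0,0,0]

```text
time: 4.9
tool_pos: [589.2, 187.9, 139.3]
orientation: [2.221, 2.22, 0.005]
wrist_force: [0.1, 0.1, -1.1]
finger_gap: 32.6
```

Request:
jog_arm:
  series: [0,0,0,-0.15,0,0,0,0,-0.1,0.02,-0.15,0,0,0,0,-0.2,0.037,0,0,0,0,0,-0.22,0.04,0,0,0,0,0,-0.22,0.04,0,0,0,0,0,-0.2,0.04,0,0,0,0,0,-0.12,0.02,0.1,0,0,0,0,-0.06,0.01,0.15,0,0,0,0,0,0,0.15,0,0,0,0,0,0,0.1,0,0,0]

```text
time: 6.15
tool_pos: [618.5, 19.6, 105.4]
orientation: [-2.221, -2.22, 0.002]
wrist_force: [-0.2, 0.4, -0.0]
finger_gap: 33.1
```

Request:
jog_arm:
  series: [0,0,0,0.15,0,0,0,0,0,0,0.12,0,0,0,0,0,0,0.05,0,0,0,0,0,0,0.02,0,0,0,0,0,0,0.01,0,0,0,0,0,0,0,0,0,0]

```text
time: 6.9
tool_pos: [619.5, 19.7, 54.6]
orientation: [2.221, 2.221, 0.001]
wrist_force: [0.0, -0.6, -0.2]
finger_gap: 33.5
```

Check before release.

Run:
```python
from h import *
p,d,c=grab('scene'); W=cloud(d,c)
print(ctrl.sense()['tool_pos'],ctrl.sense()['wrist_force'])
im=cv2.resize(p[130:280,180:400],None,fx=3.5,fy=3.5,interpolation=cv2.INTER_CUBIC); save('place1.png',im)
```

```text
[619.47890972  19.70642824  54.58312144] [-0.70247418 -1.01757016 -0.68345978]
```

View pics/place1.png

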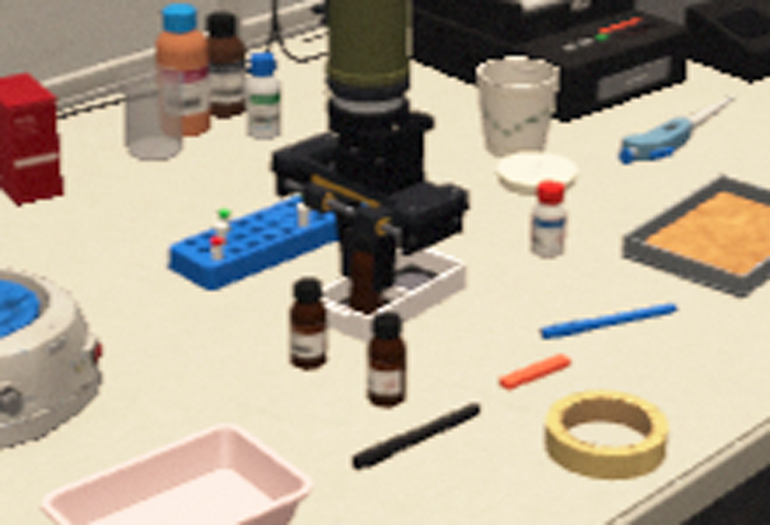

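The vial hangs upright in the left (+y) bay at crop (365,285), just above the floor. I'll lower 2 mm, release and lift.

Request:
jog_arm:
  series: [0,0,0,0.008,0,0,0,0,0,0,0.005,0,0,0,0.5,0,0,0,0,0,0,0.6,0,0,0,0,0,0,0.6,0,0,0,0,0,0,0.6,0,0,-0.1,0,0,0,0.7,0,0,-0.2,0,0,0,0.7,0,0,-0.3,0,0,0,0.9,-0.2,0,-0.2,0,0,0,1,-0.3,0,0,0,0,0]

```text
time: 8.2
tool_pos: [621.6, -54.4, 176.6]
orientation: [2.214, 2.223, 0.01]
wrist_force: [0.6, -1.0, -0.6]
finger_gap: 73.7
```

Request:
jog_arm:
  series: [1,-0.3,-0.05,0,0,0,0,1,-0.35,-0.07,0,0,0,0,1,-0.28,-0.05,0,0,0,0,1,-0.103,-0.027,0.1,0,0,0,1,0,0,0.2,0,0,0,1,0,0,0.2,0,0,0,1,0,0,0.2,0,0,0,1,0,0,0.15,0,0,0,0.4,0,0,0,0,0,0,0.3,0,0,0,0,0,0]

```text
time: 9.45
tool_pos: [590.3, -209.6, 45.2]
orientation: [2.22, 2.222, 0.001]
wrist_force: [0.3, 0.3, 0.4]
finger_gap: 74.2
```

Request:
jog_arm:
  series: [0,0,0,0,0,0,0,0,0,0,0,0,0,0,0,0,0,0,0,0,0,0,0,0,0,0,0,0,0,0,0,0,0,0,0,0,0,0,0,0,0,0,0,0,0,0,0,0,0]

```text
time: 10.32
tool_pos: [589.8, -210.3, 44.8]
orientation: [2.221, 2.221, 0.001]
wrist_force: [0.7, -0.3, 1.9]
finger_gap: 33.9
```

Run:
```python
from meas import *
p,d,c=grab('top'); W=cloud(d,c); print(ctrl.sense()['tool_pos'])
m=(np.hypot(W[...,0]-620,W[...,1]-20)<30)&(W[...,2]>70); Q=W[m]; print(len(Q),Q.mean(0),Q[:,2].max())
```

```text
[ 589.82951    -210.32748959   44.81116421]
94 [618.94711252  19.73562219  86.34198392] 91.40518632478006
```

Request:
jog_arm:
  series: [0,0,0,-0.1,0,0,0,0,0,0,-0.15,0,0,0,0,0.1,0.02,-0.15,0,0,0,0,0.2,0.05,-0.1,0,0,0,0,0.25,0.06,0,0,0,0,0,0.25,0.06,0,0,0,0,0,0.18,0.04,0,0,0,0,0,0.075,0.01,0.1,0,0,0,0,0,0,0.15,0,0,0,0,0,0,0.1,0,0,0]

```text
time: 11.62
tool_pos: [624.2, -53.2, 65.3]
orientation: [-2.222, -2.219, 0.004]
wrist_force: [-0.3, -0.8, -0.6]
finger_gap: 33.8
```

Request:
jog_arm:
  series: [0,0,0,0.05,0,0,0,0,0,0,0.03,0,0,0,0,0,0,0.01,0,0,0,0,0,0,0,0,0,0]

```text
time: 12.12
tool_pos: [625.9, -52.1, 54.0]
orientation: [2.221, 2.221, 0.001]
wrist_force: [0.7, 0.2, -1.4]
finger_gap: 33.7
```

Request:
jog_arm:
  series: [0,0,0,0.01,0,0,0,0,0,0,0.007,0,0,0,0,0,0,0.003,0,0,0,0.5,0,0,0,0,0,0,0.6,0,0,0,0,0,0,0.6,0,0,0,0,0,0,0.6,0,0,-0.1,0,0,0,0.6,0,0,-0.25,0,0,0,0.6,0,0,-0.3,0,0,0,0.5,0,-0.2,0,0,0,0]

```text
time: 13.38
tool_pos: [599.6, -52.6, 153.6]
orientation: [2.216, 2.216, 0.011]
wrist_force: [-0.1, -0.0, 0.4]
finger_gap: 47.8
```

```bash
python3 - <<'E'
from h import *
s=ctrl.sense(); print(s['tool_pos'],s['finger_gap'])
p,d,c=grab('scene'); im=cv2.resize(p[130:280,180:400],None,fx=3.5,fy=3.5,interpolation=cv2.INTER_CUBIC); save('place2.png',im)
E
python3 plan.py 437 -15 80 -8.3 6
```

```text
[599.58941961 -52.63087783 153.57230354] 47.76949508615178
tot deg [ 0.1 -0.1  8.2] per row units [ 0.002 -0.003  0.342]
[0.042, -0.174, 0.079]
[0.038, -0.175, 0.079]
[0.034, -0.176, 0.079]
[0.029, -0.176, 0.079]
[0.025, -0.177, 0.079]
[0.021, -0.178, 0.079]
```

View pics/place2.png

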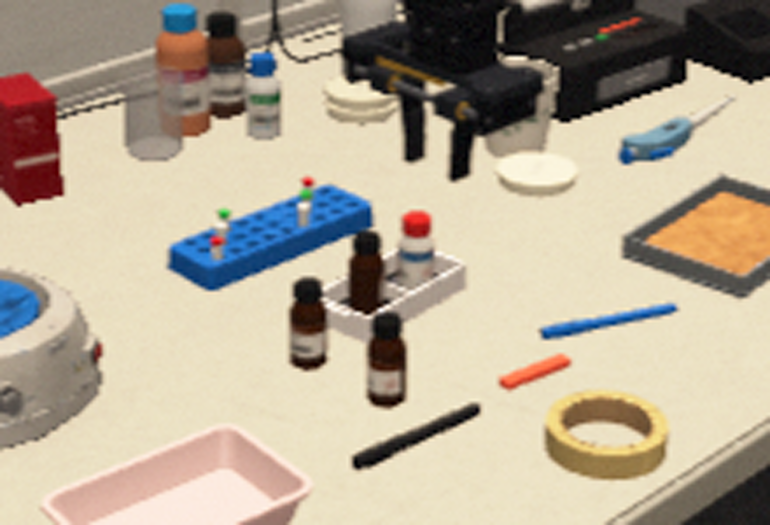

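The vial (crop 367,270) and red bottle (415,245) both stand upright in their own bays. Next is the strip.

Request:
jog_arm:
  series: [0.5,0.042,-0.174,0.079,0,0,0.342,0.5,0.038,-0.175,0.079,0,0,0.342,0.5,0.034,-0.176,0.079,0,0,0.342,0.5,0.029,-0.176,0.079,0,0,0.342,0.5,0.025,-0.177,0.079,0,0,0.342,0.5,0.021,-0.178,0.079,0,0,0.342,0.5,0,0,0,0,0,0]

```text
time: 14.3
tool_pos: [437.2, -13.8, 76.7]
orientation: [-2.372, -2.056, 0.001]
wrist_force: [0.5, -0.3, -0.6]
finger_gap: 43.3
```

Request:
jog_arm:
  series: [0.5,0,0,0.2,0,0,0,0.5,0,0,0.15,0,0,0,0.5,0,0,0.05,0,0,0,0.5,0,0,0,0,0,0,0,0,0,0,0,0,0,0,0,0,0,0,0,0,0,0,0,0,0,0,0,0,0,0,0,0,0,0,0,0,0,0,0,0,0,0,0,0,0,0,0,0]
  force: 20

```text
time: 15.55
tool_pos: [439.2, -14.1, 17.2]
orientation: [-2.375, -2.057, -0.001]
wrist_force: [-0.4, 0.9, 3.2]
finger_gap: 13.5
```

Request:
jog_arm:
  series: [0,0,0,-0.1,0,0,0,0,0,0,-0.25,0,0,0,0,0,0,-0.3,0,0,0,0,0,0,-0.15,0,0,0,0,0,0,0,0,0,0]

```text
time: 16.18
tool_pos: [440.5, -14.2, 139.3]
orientation: [2.373, 2.055, 0.007]
wrist_force: [-0.1, 0.1, -1.2]
finger_gap: 13.7
```

```bash
python3 plan.py 476 360 120 -5.4 9
```

```text
tot deg [ 0.3 -0.1 -2.8] per row units [ 0.007 -0.003 -0.078]
[0.278, -0.014, 0.015]
[0.278, -0.012, 0.015]
[0.278, -0.011, 0.015]
[0.278, -0.009, 0.015]
[0.278, -0.008, 0.015]
[0.278, -0.006, 0.015]
[0.278, -0.005, 0.014]
[0.278, -0.003, 0.014]
[0.278, -0.001, 0.014]
```

Request:
jog_arm:
  series: [0,0.278,-0.014,0.015,0,0,-0.08,0,0.278,-0.012,0.015,0,0,-0.08,0,0.278,-0.011,0.015,0,0,-0.08,0,0.278,-0.009,0.015,0,0,-0.08,0,0.278,-0.008,0.015,0,0,-0.08,0,0.278,-0.006,0.015,0,0,-0.08,0,0.278,-0.005,0.014,0,0,-0.08,0,0.278,-0.003,0.014,0,0,-0.08,0,0.278,-0.001,0.014,0,0,-0.08,0,0,0,0,0,0,0]

```text
time: 17.42
tool_pos: [472.0, 362.9, 115.1]
orientation: [-2.316, -2.121, 0.003]
wrist_force: [0.3, -0.6, -0.5]
finger_gap: 13.6
```

Request:
jog_arm:
  series: [0,0,0,0.2,0,0,0,0,0,0,0.2,0,0,0,0,0,0,0.15,0,0,0,0,0,0,0.05,0,0,0,0,0,0,0.018,0,0,0,0,0,0,0,0,0,0,0.4,0,0,0,0,0,0,0.4,0,0,0,0,0,0,0.4,0,0,0,0,0,0,0.4,0,0,0,0,0,0]

```text
time: 18.68
tool_pos: [474.0, 359.7, 24.6]
orientation: [-2.322, -2.116, -0.0]
wrist_force: [0.7, 0.3, -0.0]
finger_gap: 34.1
```

Request:
jog_arm:
  series: [0.4,0,0,-0.15,0,0,0,0.45,0,0,-0.25,0,0,0,0.5,0,0,-0.3,0,0,0,0.5,0,0,0,0,0,0]

```text
time: 19.18
tool_pos: [476.4, 361.4, 133.9]
orientation: [-2.322, -2.115, -0.013]
wrist_force: [0.5, -0.0, -0.4]
finger_gap: 42.5
```

```bash
python3 plan.py 437.4 166 90 -4.5 5
python3 - <<'E'
from meas import *
p,d,c=grab('top'); W=cloud(d,c); g=p.astype(int)
print('marker',blob(p,W,(188,280,256,308),g.sum(-1)<150))
m=(g[...,0]>g[...,2]+90); 
print('strip',blob(p,W,(84,245,175,310),m))
save('top1.png',p)
E
```

```text
tot deg [ 0.3 -0.4 -0.8] per row units [ 0.016 -0.018 -0.042]
[-0.265, -0.028, 0.057]
[-0.264, -0.029, 0.057]
[-0.264, -0.029, 0.057]
[-0.264, -0.03, 0.058]
[-0.264, -0.031, 0.058]
marker (229, array([435.5, 138.4]), array([ 11.5, 132.7]), 'longaxis deg 85.7', 'z 3.6..18.4 med 12.2')
strip (156, array([473.7, 358.9]), array([12.8, 74.3]), 'longaxis deg 85.5', 'z 6.3..17.6 med 12.5')
```

Request:
jog_arm:
  series: [0.5,-0.265,-0.028,0.057,0,0,0,0.5,-0.264,-0.029,0.057,0,0,0,0.5,-0.264,-0.029,0.057,0,0,0,0.5,-0.264,-0.03,0.058,0,0,0,0.5,-0.264,-0.031,0.058,0,0,-0.1,0.5,0,0,0,0,0,0,0.5,0,0,0,0,0,0]

```text
time: 20.1
tool_pos: [433.3, 164.8, 85.9]
orientation: [-2.315, -2.124, 0.001]
wrist_force: [-0.2, 0.7, -0.4]
finger_gap: 43.5
```

Request:
jog_arm:
  series: [0.5,0.01,0.02,0.2,0,0,0,0.5,0,0,0.15,0,0,0,0.5,0,0,0.07,0,0,0,0.5,0,0,0.03,0,0,0,0,0,0,0,0,0,0,0,0,0,0,0,0,0,0,0,0,0,0,0,0,0,0,0,0,0,0,0,0,0,0,0,0,0,0,0,0,0,0,0,0,0]
  force: 25

```text
time: 21.35
tool_pos: [437.1, 165.7, 19.3]
orientation: [2.315, 2.124, 0.001]
wrist_force: [-0.1, -0.4, 3.0]
finger_gap: 12.8
```

Request:
jog_arm:
  series: [0,0,0,-0.1,0,0,0,0,0,0,-0.25,0,0,0,0,0,0,-0.3,0,0,0,0,0,0,-0.15,0,0,0,0,0,0,0,0,0,0]

```text
time: 21.98
tool_pos: [438.2, 166.2, 141.4]
orientation: [2.314, 2.123, 0.008]
wrist_force: [0.2, 0.5, -1.2]
finger_gap: 12.6
```

```bash
python3 plan.py 442 -337 130 5.8 10;python3 -c "
from h import *
p,d,c=grab('scene'); save('lift.png',cv2.resize(p[130:330,150:430],None,fx=2.8,fy=2.8))"
```

```text
tot deg [  0.2  -0.2 -10.7] per row units [ 0.006 -0.004 -0.268]
[-0.334, 0.031, 0.007]
[-0.335, 0.025, 0.007]
[-0.335, 0.019, 0.007]
[-0.335, 0.013, 0.007]
[-0.335, 0.006, 0.007]
[-0.335, 0.0, 0.007]
[-0.335, -0.006, 0.007]
[-0.335, -0.013, 0.007]
[-0.335, -0.019, 0.007]
[-0.335, -0.025, 0.007]
```

View pics/lift.png

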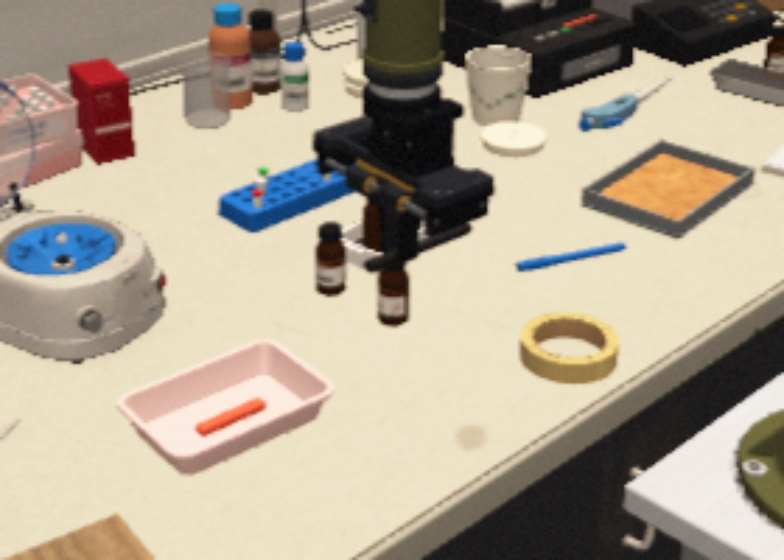

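The marker is held level (crop 370–470, 230–265) and the strip lies flat in the pink tray at (230,415).

Request:
jog_arm:
  series: [0,-0.334,0.031,0.007,0,0,-0.268,0,-0.335,0.025,0.007,0,0,-0.268,0,-0.335,0.019,0.007,0,0,-0.268,0,-0.335,0.013,0.007,0,0,-0.268,0,-0.335,0.006,0.007,0,0,-0.268,0,-0.335,0,0.007,0,0,-0.268,0,-0.335,-0.006,0.007,0,0,-0.268,0,-0.335,-0.013,0.007,0,0,-0.268,0,-0.335,-0.019,0.007,0,0,-0.268,0,-0.335,-0.025,0.007,0,0,-0.268]

```text
time: 23.28
tool_pos: [439.6, -338.3, 127.0]
orientation: [-2.104, -2.33, 0.001]
wrist_force: [0.2, -0.4, 0.4]
finger_gap: 13.0
```

Request:
jog_arm:
  series: [0,0,0,0,0,0,0,0,0,0,0,0,0,0]

```text
time: 23.52
tool_pos: [439.6, -336.7, 127.0]
orientation: [-2.105, -2.328, 0.001]
wrist_force: [0.4, 0.3, 0.2]
finger_gap: 12.7
```

Request:
jog_arm:
  series: [0,0,0.02,0.2,0,0,0,0,0,0,0.25,0,0,0,0,0,0,0.15,0,0,0,0,0,0,0.05,0,0,0,0,0,0,0.02,0,0,0,0,0,0,0,0,0,0,0.3,0,0,0,0,0,0,0.3,0,0,0,0,0,0,0.3,0,0,0,0,0,0,0.3,0,0,0,0,0,0]

```text
time: 24.78
tool_pos: [443.5, -337.2, 28.0]
orientation: [2.106, 2.331, 0.0]
wrist_force: [-0.6, -0.2, -0.3]
finger_gap: 25.8
```

Request:
jog_arm:
  series: [0.3,0,0,-0.1,0,0,0,0.3,0,0,-0.2,0,0,0,0.4,0,0,-0.25,0,0,0,0.5,0,0,-0.1,0,0,0,0.5,0,0,0,0,0,0]

```text
time: 25.4
tool_pos: [444.2, -337.5, 126.5]
orientation: [2.105, 2.329, 0.002]
wrist_force: [-0.2, -0.5, -0.3]
finger_gap: 41.6
```

Run:
```python
from meas import *
s=ctrl.sense(); print(s['time'],s['tool_pos'])
p,d,c=grab('top'); W=cloud(d,c); g=p.astype(int); r_,b_=g[...,0],g[...,2]
print('pen',blob(p,W,(298,270,366,305),(b_>r_+40)))
save('top2.png',cv2.resize(p[170:330,270:490],None,fx=3.5,fy=3.5))
```

```text
25.4 [ 444.16193124 -337.46782654  126.45884985]
pen (190, array([ 450.1, -135.5]), array([  9.1, 138.5]), 'longaxis deg 68.0', 'z 3.4..17.7 med 10.3')
```

View pics/top2.png

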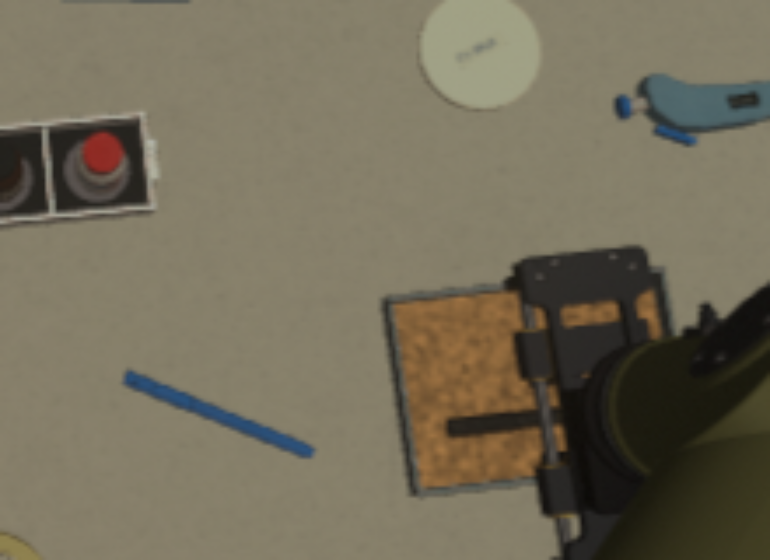

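The marker lies in the tray at crop (450–550, 420). The pen is at (218,415), unmoved.

```bash
python3 plan.py 450.2 -135.5 85 -22 8
```

```text
tot deg [ 0.  -0.  27.8] per row units [ 0.001 -0.001  0.869]
[0.166, 0.023, 0.034]
[0.167, 0.012, 0.034]
[0.168, 0.002, 0.034]
[0.168, -0.008, 0.034]
[0.167, -0.018, 0.034]
[0.166, -0.028, 0.034]
[0.163, -0.038, 0.034]
[0.161, -0.048, 0.034]
```

Request:
jog_arm:
  series: [0.5,0.166,0.023,0.034,0,0,0.869,0.5,0.167,0.012,0.034,0,0,0.869,0.5,0.168,0.002,0.034,0,0,0.869,0.5,0.168,-0.008,0.034,0,0,0.869,0.5,0.167,-0.018,0.034,0,0,0.869,0.5,0.166,-0.028,0.034,0,0,0.869,0.5,0.163,-0.038,0.034,0,0,0.869,0.5,0.161,-0.048,0.034,0,0,0.869,0.5,0,0,0,0,0,0,0.5,0,0,0,0,0,0]

```text
time: 26.7
tool_pos: [449.7, -136.5, 84.0]
orientation: [-2.604, -1.757, 0.002]
wrist_force: [0.2, -0.8, 0.4]
finger_gap: 43.5
```

```bash
python3 plan.py 450.2 -135.5 18 -22 1
python3 - <<'E'
from meas import *
p,d,c=grab('top'); W=cloud(d,c); g=p.astype(int)
print('marker',blob(p,W,(384,252,465,306),g.sum(-1)<130,(8,40)))
E
```

```text
tot deg [-0.1  0.1  0. ] per row units [-0.013  0.016  0.001]
[0.008, 0.001, 0.44]
marker (293, array([ 485.6, -376.2]), array([ 91.6, 165.2]), 'longaxis deg 94.1', 'z 11.7..26.8 med 18.3')
```

Request:
jog_arm:
  series: [0.5,0.005,0,0.2,0,0,0,0.5,0,0,0.15,0,0,0,0.5,0,0,0.07,0,0,0,0.5,0,0,0.025,0,0,0,0,0,0,0,0,0,0,0,0,0,0,0,0,0,0,0,0,0,0,0,0,0,0,0,0,0,0,0,0,0,0,0,0,0,0,0,0,0,0,0,0,0]
  force: 20

```text
time: 28.0
tool_pos: [450.8, -135.1, 18.1]
orientation: [-2.605, -1.756, -0.001]
wrist_force: [-1.1, 0.0, 3.6]
finger_gap: 9.3
```

Request:
jog_arm:
  series: [0,0,0,-0.1,0,0,0,0,0,0,-0.25,0,0,0,0,0,0,-0.3,0,0,0,0,0,0,-0.1,0,0,0,0,0,0,0,0,0,0]

```text
time: 28.62
tool_pos: [451.2, -135.0, 131.3]
orientation: [2.604, 1.757, 0.004]
wrist_force: [-0.3, 0.2, -1.2]
finger_gap: 9.7
```

```bash
python3 plan.py 499 -359 110 5.8 10
python3 - <<'E'
from meas import *
p,d,c=grab('top'); W=cloud(d,c); g=p.astype(int)
print('marker',blob(p,W,(392,260,458,303),g.sum(-1)<110,(8,40)))
save('top3.png',cv2.resize(p[170:330,270:490],None,fx=3.5,fy=3.5))
E
```

```text
tot deg [  0.1  -0.1 -27.8] per row units [ 0.003 -0.002 -0.695]
[-0.127, 0.085, 0.014]
[-0.131, 0.079, 0.014]
[-0.134, 0.073, 0.014]
[-0.138, 0.066, 0.014]
[-0.141, 0.059, 0.014]
[-0.143, 0.053, 0.014]
[-0.146, 0.046, 0.014]
[-0.148, 0.038, 0.014]
[-0.149, 0.031, 0.014]
[-0.151, 0.024, 0.014]
marker (166, array([ 447.9, -371.1]), array([ 10.4, 118. ]), 'longaxis deg 96.7', 'z 12.7..24.5 med 18.1')
```

View pics/top3.png

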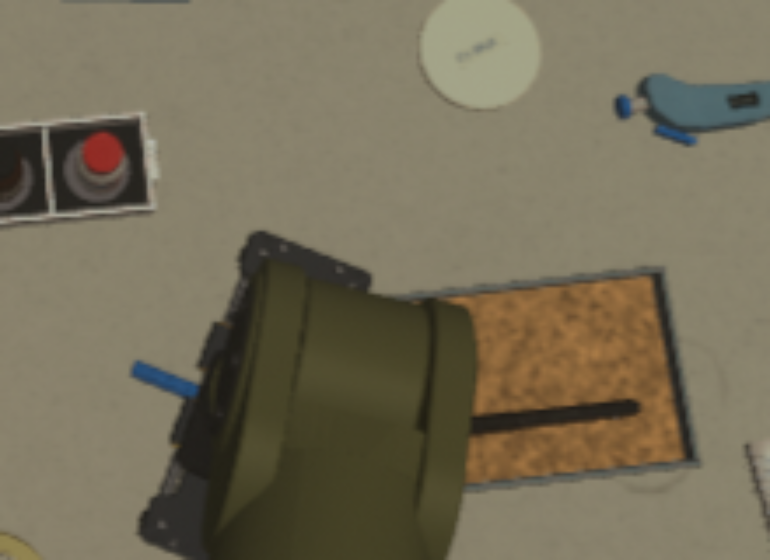

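The marker lies flat in the tray (crop 470–640, 405–430), and the pen is held by the gripper.

Request:
jog_arm:
  series: [0,-0.127,0.085,0.014,0,0,-0.695,0,-0.131,0.079,0.014,0,0,-0.695,0,-0.134,0.073,0.014,0,0,-0.695,0,-0.138,0.066,0.014,0,0,-0.695,0,-0.141,0.059,0.014,0,0,-0.695,0,-0.143,0.053,0.014,0,0,-0.695,0,-0.146,0.046,0.014,0,0,-0.695,0,-0.148,0.038,0.014,0,0,-0.695,0,-0.149,0.031,0.014,0,0,-0.695,0,-0.151,0.024,0.014,0,0,-0.695]

```text
time: 29.92
tool_pos: [496.8, -359.5, 106.6]
orientation: [-2.103, -2.329, 0.003]
wrist_force: [0.2, -0.3, -0.4]
finger_gap: 9.4
```

Request:
jog_arm:
  series: [0,0,0,0,0,0,0,0,0,0,0,0,0,0]

```text
time: 30.18
tool_pos: [497.2, -358.3, 107.9]
orientation: [-2.106, -2.327, 0.001]
wrist_force: [0.0, 0.6, 0.5]
finger_gap: 9.7
```

Request:
jog_arm:
  series: [0,0,0.01,0.2,0,0,0,0,0,0,0.2,0,0,0,0,0,0,0.1,0,0,0,0,0,0,0.04,0,0,0,0,0,0,0.01,0,0,0,0,0,0,0,0,0,0,0.3,0,0,0,0,0,0,0.3,0,0,0,0,0,0,0.3,0,0,0,0,0,0,0.3,0,0,0,0,0,0]

```text
time: 31.42
tool_pos: [499.6, -359.2, 26.9]
orientation: [2.107, 2.331, 0.0]
wrist_force: [0.6, -0.1, 0.2]
finger_gap: 25.5
```

Request:
jog_arm:
  series: [0.3,0,0,-0.1,0,0,0,0.3,0,0,-0.2,0,0,0,0.4,0,0,-0.3,0,0,0,0.4,0.2,0,-0.2,0,0,0,0.4,0.3,0,0,0,0,0,0.4,0.4,0,0,0,0,0,0.4,0.4,0,0,0,0,0,0.4,0.2,0,0,0,0,0,0.4,0,0,0,0,0,0,0.4,0,0,0,0,0,0]

```text
time: 32.67
tool_pos: [477.2, -136.6, 147.6]
orientation: [2.107, 2.328, 0.001]
wrist_force: [0.9, -0.6, -0.1]
finger_gap: 34.8
```

Run:
```python
from meas import *
s=ctrl.sense(); print(s['time'],s['tool_pos'])
p,d,c=grab('top'); W=cloud(d,c); g=p.astype(int); r_,b_=g[...,0],g[...,2]
print('marker',blob(p,W,(392,258,460,303),g.sum(-1)<110,(8,40)))
print('pen',blob(p,W,(388,255,462,303),b_>r_+15,(8,40)))
print('petri',blob(p,W,(385,165,430,200),W[...,2]>10,(10,30))); print('rack',blob(p,W,(235,135,332,172),W[...,2]>30))
save('top4.png',p)
p,d,c=grab('scene'); save('scene4.png',cv2.resize(p[110:310,150:430],None,fx=2.8,fy=2.8))
```

```text
32.675 [ 477.16633144 -136.59596089  147.6106164 ]
marker (167, array([ 447.8, -370.4]), array([ 10.4, 119.7]), 'longaxis deg 96.7', 'z 10.9..23.4 med 18.3')
pen (158, array([ 501.4, -377.8]), array([  9. , 112.3]), 'longaxis deg 95.9', 'z 8.3..22.9 med 15.7')
petri (937, array([ 719.3, -335.2]), array([91. , 98.7]), 'longaxis deg 167.0', 'z 10.1..29.6 med 16.0')
rack (261, array([791.5, -14. ]), array([ 67. , 205.4]), 'longaxis deg 88.3', 'z 30.0..53.1 med 35.9')
```

View pics/top4.png

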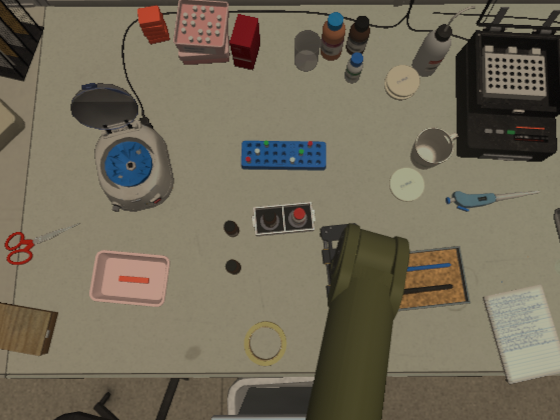

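View pics/scene4.png

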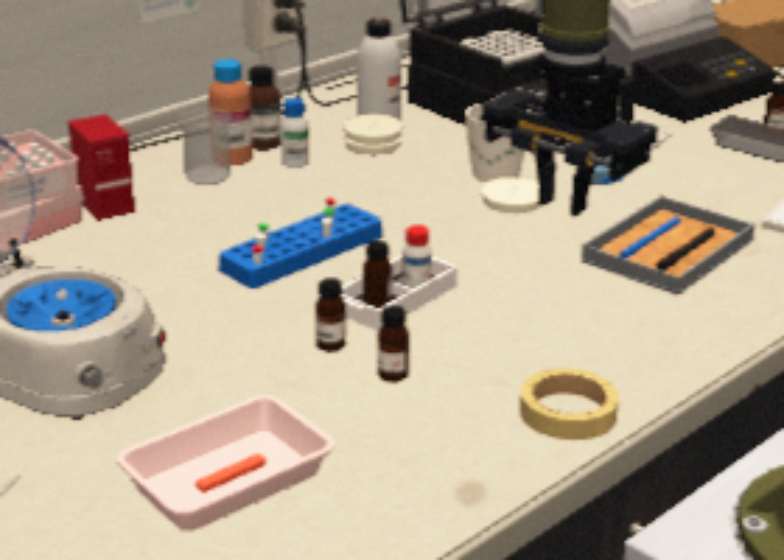

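Everything is in place: pen and marker flat in the pen tray, vial and bottle upright in separate bays, strip flat in the pink tray. The robot is clear, and the dish and rack have not moved.

```bash
python3 -c "
from h import *
print(ctrl.finish_job())"
```

```text
the job is handed in; nothing more can be done
None
```

All five items are in their places and the job is handed in, at about 33 s of the 128 s allowed; the hand-in gives no verdict.

- **Bottles:** the brown vial (the leftmost of the three look-alikes) and the red-capped bottle stand upright in separate caddy bays. I measured the vial at about (619, 20), near its bay centre. I checked the bottle only by eye in the pictures.
- **Pens:** the blue pen and black marker lie flat and separate on the cork floor, with their tops at about 16 and 18 mm. The arm hid part of both in the final top view, so their lengthwise positions come partly from where I released them.
- **Strip:** it lies flat on the pink tray floor, at about (474, 359).
- **Left alone:** the petri dish measures within 1 mm of its start. The rack reads 1 mm off in x and 3 mm in y, which I put down to depth noise because nothing came near it and it looks unmoved.

No final check failed. One earlier automatic marker measurement picked up the tray walls; I redid it with a tighter mask.

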